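# Swing down the blue hatch with the hook pole

## Robot

A 7-joint arm with a two-finger parallel gripper is mounted at the origin on the work surface. World frame = base frame: x ahead of the robot, y to its left, z up, the work surface at z = 0. Lengths are in mm, angles in rad, forces in N, time in s.
With the tool pointing down it reaches from about 350 to 900 mm from the base axis. Payload 7.2 kg.
Tool frame: the origin (TCP) lies at the very end of the fingers, on their centre line; the grasp point (between the pads) lies 19 mm behind it; z points along the fingers, y is the line along which they close (so a half turn about z gives the same grasp; the last joint's range is limited). The gripper opens to 85 mm and grips with 20 to 120 N. Pads are 22 mm wide; open, the fingers measure 114 mm over their backs; the gripper's body (76 mm by 85 mm) begins 54 mm behind the grasp point. The pads swing forward as they close: fully open they stand 13 mm farther back than shut.
Start: joints at [1.257, 0.411, -0.013, 1.596, 0.006, 1.134, -0.082], TCP at [152.07, -606.221, 231.297] pointing down, gripper open.
Joint ranges: [-2.95, 2.95], [-0.29, 1.99], [-1.47, 1.44], [0.14, 2.54], [-1.03, 4.17], [0.13, 1.85], [-2.86, 2.86]. Speed limits (rad/s): [2.39, 2.39, 3.01, 3.01, 3.14, 3.14, 3.14].

## Interface

Orientations are given as a unit quaternion [x, y, z, w].
In Python, from plant import sense, get_image, close_job, look_for gives the robot as it stands.
- The arm moves only by the shell command python3 -m inch 'ROWS' [OPENING]. ROWS is JSON, a list of rows, each an object with "offset": the shift along the tool's x, y, z in cm, a list of three; "roll": the turn about the tool's z in rad. In form: [{"offset": [x, y, z], "roll": roll}, ...]. A call has 1 to 12 rows; each row shifts and turns the commanded pose from where the row before left it, along the tool's axes as they then stand; what a row does not reach is not made up. A row lasts 1/8 s, in which the tool goes at most 62.5 mm and 10.7 degrees, less where a joint would pass 70% of its speed; a pose out of reach is approached as far as the arm can. A call is refused whole if a number of a shift passes 6.25 or a number of a turn 0.188, either way. A call with a gripper value outside its range is refused whole. OPENING is the opening, from 0 (shut) to 1 (fully open), set as the call begins (- or left out, the last holds). The fingers move at their own pace and stop on an object; the grip force is fixed at half the most. Time passes only in rows, so rows that do not move let the fingers close. It gives the time, the measured TCP pose, the force, the opening and the grip force at its end, in the units of the state.
- sense(): the state, without advancing time (a new reading comes with each control period).
- get_image(name): name is "side" or "top" or "wrist"; returns a dict with "pixels" (480x640x3 uint8, red, green, blue), "fx", "fy", "cx", "cy" (pixels), "k1" (the pictures are not rectified: a ray, as slopes to the right and down, at radius r is drawn at 1 + k1 r^2 times it, then the intrinsics apply), "T" (4x4, takes a point from camera to world coordinates). Camera axes: x right, y up, looking along -z (the intrinsics and any distortion apply to the point x, -y, -z); pixel columns grow to the right and rows downward; lengths in mm; the calibration is good to about 2 mm. A picture is of the moment at which its call begins. There is no depth.
- close_job(): hands the job in; it is judged then, once.
Trained networks look in a picture, given as the dict that the camera call returned (one of the last four; its "shot" number tells which), for a name from the list of things; names that differ only in an ending like _2 or _b are one class to them, and where a whole thing is asked for, a point or a joint stands for the part that bears it (a point fixed in the world has none). Each returns a list of dicts, best first, with "conf" (0 to 1); they miss things now and then, are a little off and sometimes report something else, mostly with a low value. They report only what shows in the picture. A call takes as long as a camera call.
- look_for(picture, target): "extent" ([left, top, width, height] in pixels, round what is visible of it).
The state is a dict: "time": time; "joint_pos": joint angles; "qd": joint speeds; "effort": joint torques, N m; "tool_pos": TCP position; "eef_rot": TCP orientation; "contact_force": force on the tool from outside, world axes, zero at the start; "moment": the same for the moment, N m; "finger_gap": finger opening in mm; "finger_force": force on a finger pad.
Only numpy, scipy, OpenCV 4.12 (cv2) and the standard library are available. Lean on these libraries where they do the work, as an engineer would, in place of code of your own. Each camera call takes 0.05 s, during which the arm holds its last target. There are 200 camera calls.

## Task

Pick up the short hook pole with the orange handle, put its upturned steel hook up through the brass eye of the blue hatch from below, and swing that hatch down until it is fully open, drawing it down with the hook. Then lay the pole down flat on the desk and let go of it; do not drop it. Leave the white hatch shut.

Things in the scene. Friction and masses are not known exactly. Their poses are not given: they have to be found in the camera images.
- pole_grip (a point): Grip point of the hook pole: centre of its orange box handle (30 mm wide and high), near its centre of mass, 15 mm above the desk as it lies. x points along the pole to the hook, z up. The handle runs from 150 mm behind this point to 40 mm ahead; then a rod 8 mm thick at the same height to 150 mm ahead. About 160 g. An orange screwdriver (bystander) lies on the other side; which is left varies.
- pole_hook (a point): Half-way up the pole's hook, a steel pin 8 mm thick at the end of the rod that points straight up from it as the pole lies: this point is 150 mm ahead of pole_grip (x) and 20 mm above the rod's axis; the pin's tip is 24 mm above this point. Same axes as pole_grip.
- blue_hatch_eye (a point): Centre of the blue hatch's eye, a brass ring (36 mm inner, 48 mm outer diameter) fixed rigidly to the front of the flap near its top; level, about 295 mm above the desk when shut. z: ring's axis, up when shut; x: into the cabinet; y: along the hinge, whose axis is 95 mm below (-z) and 30 mm behind (+x) this point. The hook goes in from below. A white hatch alike stands beside; sides vary.
- blue_hatch (a joint): Angle (rad) of the blue hatch: flap 170 wide, 110 high, 12 thick (mm), 300 g, in a 325 mm tall drawer cabinet. 0 = shut, upright (may start up to 0.1 ajar); its top swings towards the robot and down to the stop at 1.55: flap level, eye hanging below. Stiff damped hinge: stays put near upright, sinks slowly by its weight past 0.3 to 0.5. Takes a few newtons; the hook must follow the eye's arc.
- white_hatch (a joint): Angle of the white hatch (rad), 0 is shut. It is to stay shut.

How it is judged:
By the outcome, as a careful person would: the job done as asked, in the order asked, and still so for the second after the job is handed in, with the robot touching nothing.
It also fails if it takes over 48 s, if anything falls off the work surface, if the arm or the gripper's body presses on something with over 40 N, if the wrist force passes 120 N, or if a joint passes its speed limit or range.

## Working session

There is one attempt and no reset: what is moved stays moved. The work goes in short steps, Python scripts to look and compute and a shell command to move; the robot and the scene stay as the last step left them, time stands still between calls to the robot, and variables do not carry over. Pictures are saved under pics/ and viewed, at most 11 in all, crops included, and the job is handed in when it is done.

```bash
ls; mkdir -p pics; cat > h.py <<'E'
import numpy as np,cv2,json
from plant import sense,get_image,close_job,look_for
from scipy.spatial.transform import Rotation as R
def save(im,n): cv2.imwrite('pics/'+n,im['pixels'][:,:,::-1])
def ray(im,u,v):
    xd=(u-im['cx'])/im['fx'];yd=(v-im['cy'])/im['fy'];p=cv2.undistortPoints(np.array([[[xd,yd]]],float),np.eye(3),np.array([im['k1'],0,0,0.]))[0,0]
    T=np.array(im['T']);d=T[:3,:3]@np.array([p[0],-p[1],-1]);return T[:3,3],d
def onz(im,u,v,z):
    o,d=ray(im,u,v);return o+d*(z-o[2])/d[2]
def proj(im,P):
    T=np.array(im['T']);q=T[:3,:3].T@(np.array(P,float)-T[:3,3]);x,y=q[0]/-q[2],-q[1]/-q[2];s=1+im['k1']*(x*x+y*y)
    return im['fx']*x*s+im['cx'],im['fy']*y*s+im['cy']
def tri(obs):
    A=np.zeros((3,3));b=np.zeros(3)
    for im,u,v in obs:
        o,d=ray(im,u,v);d=d/np.linalg.norm(d);M=np.eye(3)-np.outer(d,d);A+=M;b+=M@o
    return np.linalg.solve(A,b)
E
python3 - <<'E'
from h import *
np.set_printoptions(precision=3,suppress=True)
s=sense();print(s)
for n in('side','top'):
    im=get_image(n);save(im,n+'0.png');print(n,im['T'],im['fx'],im['k1'])
    for t in('pole_grip','pole_hook','blue_hatch_eye','blue_hatch','white_hatch'):
        print(t,[(np.round(d['extent']),round(d['conf'],2)) for d in look_for(im,t)[:3]])
E
```

```text
pics
{'time': 0.0, 'joint_pos': array([ 1.257,  0.412, -0.013,  1.597,  0.006,  1.134, -0.082]), 'qd': array([ 0.001,  0.001, -0.   , -0.   , -0.   , -0.001, -0.001]), 'effort': array([ -0.001, -60.062,   0.682, -29.94 ,   0.014,   0.011,  -0.   ]), 'tool_pos': array([ 151.896, -605.737,  230.433]), 'eef_rot': array([ 0.992,  0.123, -0.   , -0.001]), 'contact_force': array([0.432, 0.141, 0.09 ]), 'moment': array([-0.019, -0.014,  0.032]), 'finger_force': 0.0, 'finger_gap': 85.25721152011953}
side [[ -0.995   0.067  -0.08  543.104]
 [ -0.104  -0.68    0.726 472.436]
 [ -0.006   0.731   0.683 636.786]
 [  0.      0.      0.      1.   ]] 452.9053534821117 -0.07309664908184095
pole_grip [(array([272., 400., 222.,  35.]), 0.86)]
pole_hook [(array([276., 400., 218.,  34.]), 0.68)]
blue_hatch_eye [(array([210., 192.,  70., 174.]), 0.6)]
blue_hatch [(array([212., 193.,  67., 174.]), 0.72)]
white_hatch [(array([240.,  88.,  48., 114.]), 0.67)]
top [[  0.024   0.996  -0.086 534.627]
 [ -0.999   0.021  -0.032 -27.847]
 [ -0.03    0.087   0.996 831.587]
 [  0.      0.      0.      1.   ]] 436.1146280441654 -0.0948393274335875
pole_grip [(array([205., 219.,  29., 165.]), 0.83)]
pole_hook [(array([205., 222.,  23., 165.]), 0.58)]
blue_hatch_eye [(array([127., 150., 145.,  56.]), 0.8)]
blue_hatch [(array([126., 154., 149.,  56.]), 0.82)]
white_hatch [(array([340., 134., 145.,  53.]), 0.93)]
```

View pics/side0.png

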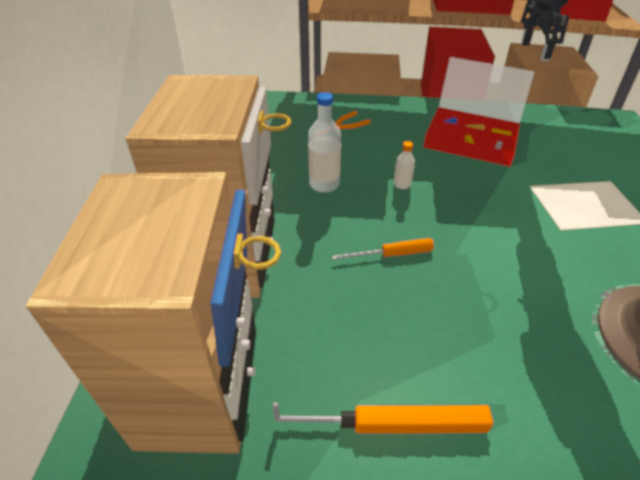

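View pics/top0.png

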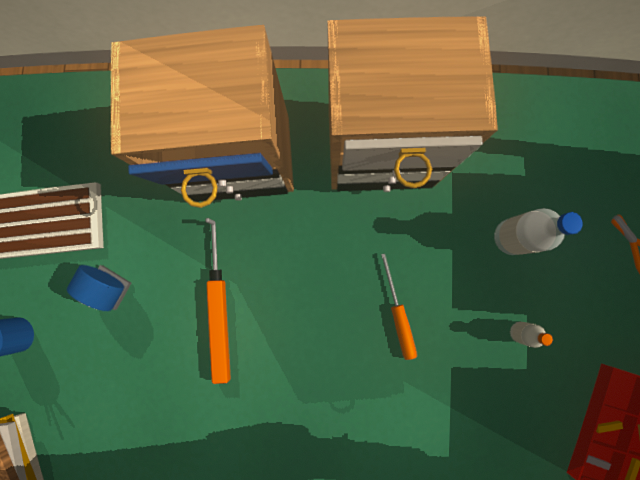

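The side picture shows the blue hatch slightly ajar with its ring at about (260,252) and the pole lying at (276..492, 418). In the top picture the ring is at (199,189), the pole runs from the hook at (211,221) to the butt at (221,382), and the bystander screwdriver is at (398,310).

```bash
python3 - <<'E'
from h import *
np.set_printoptions(precision=1,suppress=True)
S=get_image('side');T=get_image('top')
def ring(im,box):
    x0,y0,x1,y1=box;h=cv2.cvtColor(im['pixels'][y0:y1,x0:x1],cv2.COLOR_RGB2HSV)
    m=cv2.inRange(h,(18,120,90),(32,255,255));n,l,st,c=cv2.connectedComponentsWithStats(m);k=1+np.argmax(st[1:,4])
    pts=cv2.findNonZero(cv2.convexHull and (l==k).astype(np.uint8));e=cv2.fitEllipse(cv2.convexHull(pts));print('ring',st[k],e[0][0]+x0,e[0][1]+y0,e[1],e[2])
    return e[0][0]+x0,e[0][1]+y0
r1=ring(S,(232,230,290,275));r2=ring(T,(175,165,222,212))
print('eye tri',tri([(S,*r1),(T,*r2)]),onz(T,*r2,292),onz(S,*r1,292))
# reading handle
def handle(im,box):
    x0,y0,x1,y1=box;h=cv2.cvtColor(im['pixels'][y0:y1,x0:x1],cv2.COLOR_RGB2HSV)
    m=cv2.inRange(h,(8,180,150),(17,255,255));c=max(cv2.findContours(m,0,1)[0],key=cv2.contourArea);r=cv2.minAreaRect(c);b=cv2.boxPoints(r)+[x0,y0];print(r[1]);return b
b=handle(T,(190,210,250,400));print(b)
P=np.array([onz(T,u,v,30) for u,v in b]);print(P)
for n,(u,v) in dict(hook=(211,221),rodend=(214,270)).items(): print(n,onz(T,u,v,15),onz(T,u,v,59))
print('side butt',onz(S,492,418,25),'hooktip',onz(S,276,404,59),'hook base',onz(S,277,417,15),tri([(S,276,404),(T,209,220)]))
for n,p in dict(a=(299,0,0)).items():pass
# hinge direction: flap top edge from top view, cabinet front edge z=325
for u,v in((112,153),(272,141),(130,177),(272,165),(131,165),(268,155)):print((u,v),onz(T,u,v,325),onz(T,u,v,310))
E
```

```text
ring [  2   4  47  37 782] 254.68451499938965 250.78189849853516 (40.76474380493164, 49.05165481567383) 86.60613250732422
ring [  6   3  37  40 593] 198.303129196167 186.139497756958 (37.081947326660156, 42.296077728271484) 163.51416015625
eye tri [646.6 142.4 294.2] [646.7 143.  292. ] [647.6 140.2 292. ]
(102.39435577392578, 18.369707107543945)
[[206.1 281.1]
 [224.5 280.1]
 [230.1 382.3]
 [211.7 383.3]]
[[522.3 202.5  30. ]
 [525.1 167.9  30. ]
 [338.3 151.2  30. ]
 [335.  185.4  30. ]]
hook [636.7 202.4  15. ] [631.2 190.   59. ]
rodend [543.4 192.4  15. ] [542.9 180.6  59. ]
side butt [332.9 174.6  25. ] hooktip [631.3 197.8  59. ] hook base [633.4 196.1  15. ] [632.9 195.2  53.6]
(112, 153) [680.7 245.  325. ] [685.  253.1 310. ]
(272, 141) [696.2  45.5 325. ] [700.9  47.7 310. ]
(130, 177) [650.4 219.1 325. ] [653.9 226.4 310. ]
(272, 165) [666.6  44.4 325. ] [670.5  46.6 310. ]
(131, 165) [665.5 219.  325. ] [669.3 226.3 310. ]
(268, 155) [678.8  49.7 325. ] [683.1  52.  310. ]
```

```bash
python3 - <<'E'
import cv2
a=cv2.imread('pics/top0.png')[130:400,100:300];cv2.imwrite('pics/c1.png',cv2.resize(a,None,fx=2.2,fy=2.2,interpolation=2))
E
```

```text
(no output)
```

View pics/c1.png

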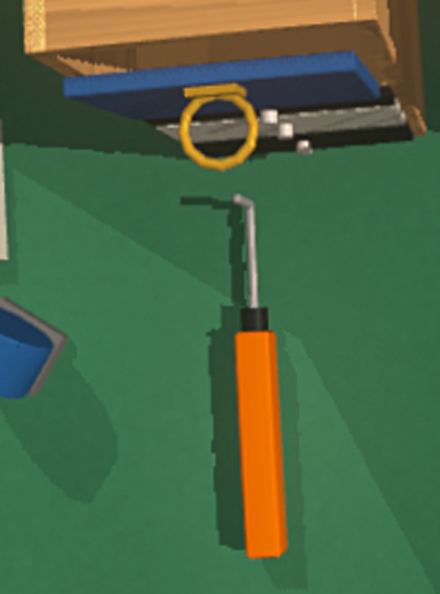

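```bash
python3 -m inch '[{"offset":[0,0,0],"roll":0.156},{"offset":[3.2,-3.8,0],"roll":0},{"offset":[3.2,-3.8,0],"roll":0},{"offset":[3.2,-3.8,0],"roll":0},{"offset":[3.2,-3.8,0],"roll":0},{"offset":[3.2,-3.8,0],"roll":0},{"offset":[3.2,-3.8,0],"roll":0},{"offset":[3.2,-3.8,0],"roll":0},{"offset":[3.2,-3.8,0],"roll":0},{"offset":[3.2,-3.8,0],"roll":0}]' 1; python3 -m inch '[{"offset":[1.1,-4.1,0],"roll":0},{"offset":[1.1,-4.1,0],"roll":0},{"offset":[1.1,-4.1,0],"roll":0},{"offset":[1.1,-4.1,0],"roll":0},{"offset":[1.1,-4.1,0],"roll":0},{"offset":[1.1,-4.1,0],"roll":0},{"offset":[1.1,-4.1,0],"roll":0},{"offset":[1.1,-4.1,0],"roll":0},{"offset":[1.1,-4.1,0],"roll":0},{"offset":[1.1,-4.1,0],"roll":0},{"offset":[0,0,0],"roll":0}]'
python3 - <<'E'
from h import *
s=sense();print(s['tool_pos'],R.from_quat(s['eef_rot']).as_matrix())
im=get_image('wrist');save(im,'w1.png')
g=np.array([484,184,0]);d=np.array([np.cos(.091),np.sin(.091),0]);n=np.array([-d[1],d[0],0])
for a,b,z in((-150,15,30),(-150,-15,30),(40,15,30),(40,-15,30),(150,0,15),(150,0,59)):print(a,b,np.round(proj(im,g+a*d+b*n+[0,0,z])))
E
```

```text
time: 1.95
tool_pos: [409.1, -238.5, 231.7]
eef_rot: [0.999, 0.045, 0.0, 0.0]
contact_force: [0.8, 0.0, -0.5]
finger_gap: 85.6
finger_force: 0.0
time: 3.32
tool_pos: [480.8, 182.2, 231.4]
eef_rot: [0.999, 0.047, 0.0, -0.001]
contact_force: [0.9, -0.5, 0.1]
finger_gap: 85.4
finger_force: 0.0
[480.75940809 182.16732924 231.44029316] [[ 9.95493342e-01  9.48312572e-02  1.96613081e-04]
 [ 9.48306327e-02 -9.95491173e-01  2.11565841e-03]
 [ 3.96357133e-04 -2.08747891e-03 -9.99997743e-01]]
-150 15 [298. 342.]
-150 -15 [326. 342.]
40 15 [296. 161.]
40 -15 [329. 161.]
150 0 [313.  32.]
150 0 [313.  17.]
```

View pics/w1.png

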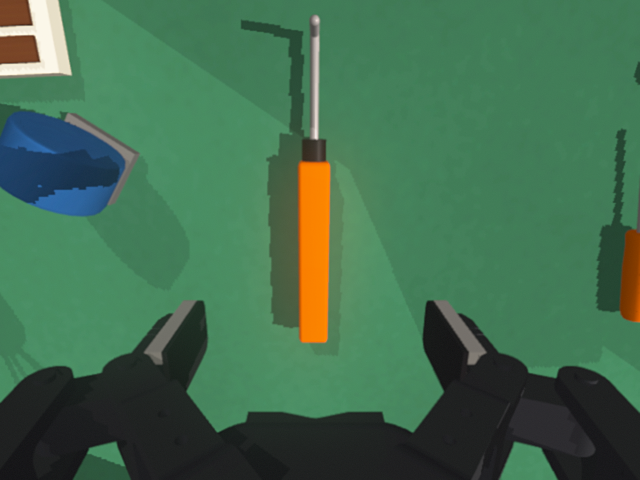

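Wrist picture: the handle spans columns 300–329 and rows 162–342, within 2 px of my prediction, so I descend on it.

```bash
python3 -m inch '[{"offset":[0.3,0,4],"roll":0},{"offset":[0,0,5],"roll":0},{"offset":[0,0,5],"roll":0},{"offset":[0,0,4],"roll":0},{"offset":[0,0,2.5],"roll":0},{"offset":[0,0,1.5],"roll":0},{"offset":[0,0,0.5],"roll":0},{"offset":[0,0,0],"roll":0}]' 1;  python3 -m inch '[{"offset":[0,0,0],"roll":0},{"offset":[0,0,0],"roll":0},{"offset":[0,0,0],"roll":0},{"offset":[0,0,0],"roll":0},{"offset":[0,0,0],"roll":0},{"offset":[0,0,0],"roll":0}]' 0
```

```text
time: 4.38
tool_pos: [484.5, 178.5, 6.8]
eef_rot: [0.999, 0.045, 0.0, 0.0]
contact_force: [-0.1, -0.8, 0.6]
finger_gap: 85.5
finger_force: 0.0
time: 5.12
tool_pos: [484.7, 179.3, 7.1]
eef_rot: [0.999, 0.045, 0.001, -0.0]
contact_force: [-1.6, 0.5, 6.8]
finger_gap: 28.9
finger_force: 60.3
```

```bash
python3 -m inch '[{"offset":[0,0,-1],"roll":0},{"offset":[-1.5,0,-3],"roll":0},{"offset":[-1.5,1.5,-4],"roll":0},{"offset":[0,1.5,-4],"roll":0},{"offset":[0,1.2,-4],"roll":0},{"offset":[0,0.8,-2.5],"roll":0},{"offset":[0,0,0],"roll":0},{"offset":[0,0,0],"roll":0}]' 0
python3 - <<'E'
from h import *
np.set_printoptions(precision=1,suppress=True)
s=sense();print(s['tool_pos'],s['finger_gap'])
S=get_image('side');T=get_image('top');save(S,'s2.png');save(T,'t2.png')
a=cv2.resize(S['pixels'][180:400,180:440],None,fx=1.5,fy=1.5,interpolation=2);b=cv2.resize(T['pixels'][140:360,140:310],None,fx=1.5,fy=1.5,interpolation=2)
cv2.imwrite('pics/m2.png',np.hstack([a,b])[:,:,::-1])
E
```

```text
time: 6.12
tool_pos: [457.9, 126.2, 190.5]
eef_rot: [0.999, 0.045, -0.001, 0.0]
contact_force: [-0.9, 0.5, -2.1]
finger_gap: 28.9
finger_force: 59.4
[457.9 126.2 190.5] 28.885036680651435
```

View pics/m2.png

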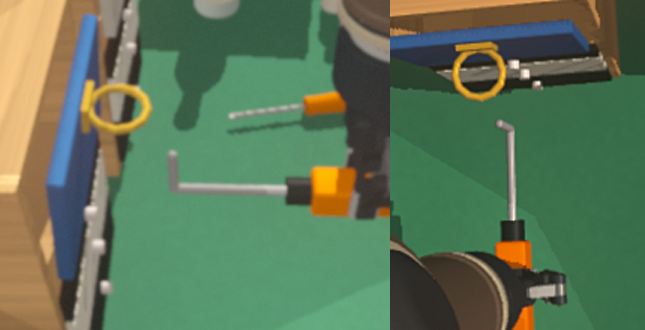

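The side half of the montage shows the pole held level with its pin upright, tip at crop (172,153), and the ring at (119,108). In the top half the pin tip is at (497,124) and the ring at (481,74).

```bash
python3 - <<'E'
from h import *
np.set_printoptions(precision=1,suppress=True)
S=get_image('side');T=get_image('top')
f=lambda x,y:(S,x/1.5+180,y/1.5+180)
g=lambda x,y:(T,(x-390)/1.5+140,y/1.5+140)
t=tri([f(172.5,153),g(498.5,124)]);b=tri([f(174.5,188),g(511,128)]);e=tri([f(119.5,108),g(480.5,74)])
print('tip',t,'base',b,'eye',e)
d=e-t;c,s=np.cos(.091),np.sin(.091);print('eye-tip tool',c*d[0]+s*d[1],s*d[0]-c*d[1],-d[2])
p=sense()['tool_pos'];print('pred tip',p+[150*c,150*s,52])
o=proj(S,e),proj(T,e);print(o)
E
```

```text
tip [606.3 136.5 241.5] base [607.2 136.  197.5] eye [642.5 140.5 290.9]
eye-tip tool 36.38792234852062 -0.5965517428292024 -49.46847316671216
pred tip [607.3 140.1 242.2]
((np.float64(259.4324739111437), np.float64(251.95908541539703)), (np.float64(200.34869154044725), np.float64(189.53225877267886)))
```

```bash
python3 -m inch '[{"offset":[1.5,0,0],"roll":0},{"offset":[2.0,0,0],"roll":0},{"offset":[0,0,-1.5],"roll":0},{"offset":[0,0,-1.5],"roll":0},{"offset":[0,0,-1.2],"roll":0},{"offset":[0,0,0],"roll":0}]' 0
python3 - <<'E'
from h import *
S=get_image('side');T=get_image('top')
a=cv2.resize(S['pixels'][180:400,180:440],None,fx=1.5,fy=1.5,interpolation=2);b=cv2.resize(T['pixels'][140:360,140:310],None,fx=1.5,fy=1.5,interpolation=2)
cv2.imwrite('pics/m3.png',np.hstack([a,b])[:,:,::-1])
E
```

```text
time: 7.08
tool_pos: [493.9, 129.6, 234.8]
eef_rot: [0.999, 0.045, 0.001, -0.0]
contact_force: [0.6, 0.3, -1.4]
finger_gap: 29.0
finger_force: 59.4
```

View pics/m3.png

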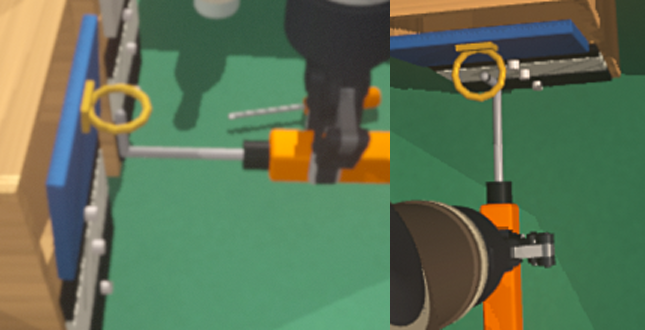

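Top view: the pin tip (484,76) is inside the ring centred at (481,74), so I raise it through, then pull.

```bash
python3 -m inch '[{"offset":[0,0,-1],"roll":0},{"offset":[0,0,-1],"roll":0},{"offset":[0,0,-1],"roll":0},{"offset":[-0.5,0,0],"roll":0},{"offset":[-0.5,0,0],"roll":0},{"offset":[-0.5,0,0.1],"roll":0},{"offset":[0,0,0],"roll":0}]' 0
python3 -m inch '[{"offset":[-0.4,0,0.3],"roll":0},{"offset":[-0.4,0,0.3],"roll":0},{"offset":[-0.4,0,0.35],"roll":0},{"offset":[-0.45,0,0.35],"roll":0},{"offset":[-0.4,0,0.4],"roll":0},{"offset":[-0.35,0,0.4],"roll":0},{"offset":[-0.35,0,0.4],"roll":0},{"offset":[-0.3,0,0.4],"roll":0}]' 0
python3 - <<'E'
from h import *
S=get_image('side');T=get_image('top')
a=cv2.resize(S['pixels'][180:400,180:440],None,fx=1.5,fy=1.5,interpolation=2);b=cv2.resize(T['pixels'][140:360,140:310],None,fx=1.5,fy=1.5,interpolation=2)
cv2.imwrite('pics/m4.png',np.hstack([a,b])[:,:,::-1])
E
```

```text
time: 8.05
tool_pos: [478.0, 127.9, 262.0]
eef_rot: [0.999, 0.045, -0.0, 0.0]
contact_force: [0.2, 0.3, -1.5]
finger_gap: 28.7
finger_force: 59.5
time: 9.05
tool_pos: [448.0, 125.3, 233.0]
eef_rot: [0.999, 0.045, 0.0, -0.0]
contact_force: [0.6, 0.9, -2.3]
finger_gap: 29.3
finger_force: 59.2
```

View pics/m4.png

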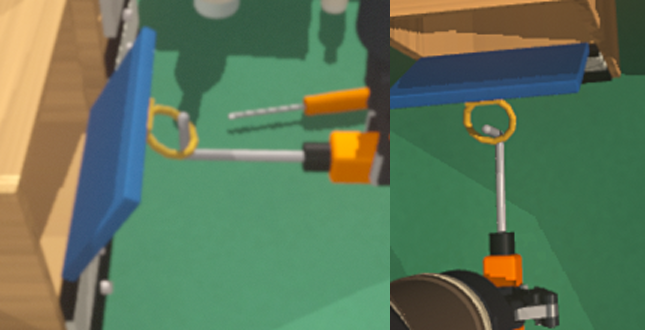

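The pin is through the ring (side crop (184,120)) and the flap follows at about 0.45 rad. I keep following the arc.

```bash
python3 -m inch '[{"offset":[-0.3,0,0.45],"roll":0},{"offset":[-0.3,0,0.45],"roll":0},{"offset":[-0.25,0,0.5],"roll":0},{"offset":[-0.2,0,0.5],"roll":0},{"offset":[-0.2,0,0.5],"roll":0},{"offset":[-0.2,0,0.5],"roll":0},{"offset":[-0.15,0,0.5],"roll":0},{"offset":[-0.15,0,0.5],"roll":0}]' 0
python3 -m inch '[{"offset":[-0.1,0,0.5],"roll":0},{"offset":[-0.1,0,0.5],"roll":0},{"offset":[-0.05,0,0.5],"roll":0},{"offset":[-0.05,0,0.5],"roll":0}]' 0
python3 - <<'E'
from h import *
S=get_image('side');T=get_image('top')
a=cv2.resize(S['pixels'][180:400,180:440],None,fx=1.5,fy=1.5,interpolation=2);b=cv2.resize(T['pixels'][140:360,140:310],None,fx=1.5,fy=1.5,interpolation=2)
cv2.imwrite('pics/m5.png',np.hstack([a,b])[:,:,::-1])
E
```

```text
time: 10.15
tool_pos: [432.0, 123.9, 194.4]
eef_rot: [0.999, 0.045, 0.001, -0.0]
contact_force: [6.8, -0.3, -2.3]
finger_gap: 28.7
finger_force: 59.3
time: 10.65
tool_pos: [431.8, 124.1, 175.5]
eef_rot: [0.999, 0.044, 0.004, -0.001]
contact_force: [12.5, 0.3, -0.9]
finger_gap: 28.8
finger_force: 59.7
```

View pics/m5.png

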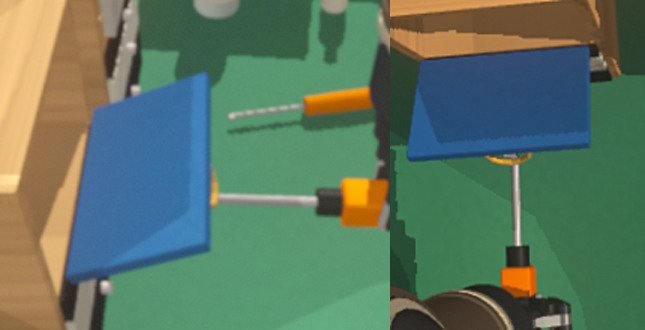

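The side view shows the flap at about 1.1 rad with the pin still in the ring. The pull is 12 N, so I ease off x and follow the arc on down.

```bash
python3 -m inch '[{"offset":[0.2,0,0.4],"roll":0},{"offset":[0.15,0,0.4],"roll":0},{"offset":[0.1,0,0.4],"roll":0},{"offset":[0.1,0,0.4],"roll":0},{"offset":[0.1,0,0.4],"roll":0},{"offset":[0.1,0,0.2],"roll":0},{"offset":[0.1,0,0.2],"roll":0}]' 0
python3 -m inch '[{"offset":[0.1,0,0.4],"roll":0},{"offset":[0.15,0,0.4],"roll":0},{"offset":[0.15,0,0.4],"roll":0},{"offset":[0.15,0,0.4],"roll":0},{"offset":[0,0,0],"roll":0},{"offset":[0,0,0],"roll":0},{"offset":[0,0,0],"roll":0}]' 0
python3 - <<'E'
from h import *
S=get_image('side');T=get_image('top')
a=cv2.resize(S['pixels'][180:400,180:440],None,fx=1.5,fy=1.5,interpolation=2);b=cv2.resize(T['pixels'][140:360,140:310],None,fx=1.5,fy=1.5,interpolation=2)
cv2.imwrite('pics/m6.png',np.hstack([a,b])[:,:,::-1])
E
```

```text
time: 11.62
tool_pos: [437.1, 124.4, 150.5]
eef_rot: [0.999, 0.045, 0.001, -0.0]
contact_force: [5.0, 0.5, 0.5]
finger_gap: 29.3
finger_force: 59.6
time: 12.5
tool_pos: [443.2, 125.1, 134.8]
eef_rot: [0.999, 0.045, 0.001, -0.0]
contact_force: [5.2, 0.3, 0.1]
finger_gap: 29.0
finger_force: 59.7
```

View pics/m6.png

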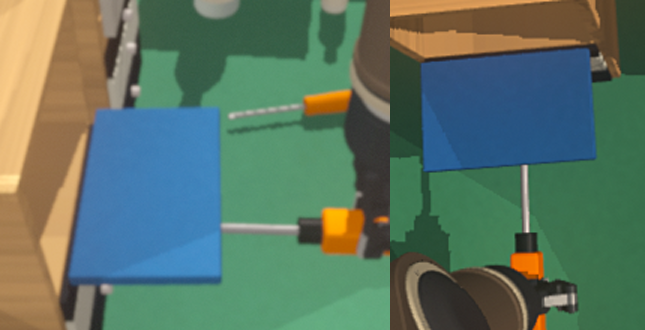

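The flap is nearly level. I ease the pin forward, lower it out of the ring and let the flap sink to its stop, then check.

```bash
python3 -m inch '[{"offset":[0.3,0,0.2],"roll":0},{"offset":[0.3,0,0.5],"roll":0},{"offset":[0,0,1.2],"roll":0},{"offset":[0,0,1.5],"roll":0},{"offset":[0,0,1.5],"roll":0},{"offset":[0,0,1],"roll":0},{"offset":[-2,0,0],"roll":0},{"offset":[-3,0,0],"roll":0},{"offset":[-2,0,0],"roll":0},{"offset":[0,0,0],"roll":0}]' 0
python3 - <<'E'
from h import *
S=get_image('side');T=get_image('top')
a=cv2.resize(S['pixels'][180:400,180:440],None,fx=1.5,fy=1.5,interpolation=2);b=cv2.resize(T['pixels'][140:360,140:310],None,fx=1.5,fy=1.5,interpolation=2)
cv2.imwrite('pics/m7.png',np.hstack([a,b])[:,:,::-1])
E
```

```text
time: 13.85
tool_pos: [376.8, 118.6, 75.0]
eef_rot: [0.999, 0.045, -0.0, 0.0]
contact_force: [0.4, -0.4, -0.9]
finger_gap: 28.8
finger_force: 59.4
```

View pics/m7.png

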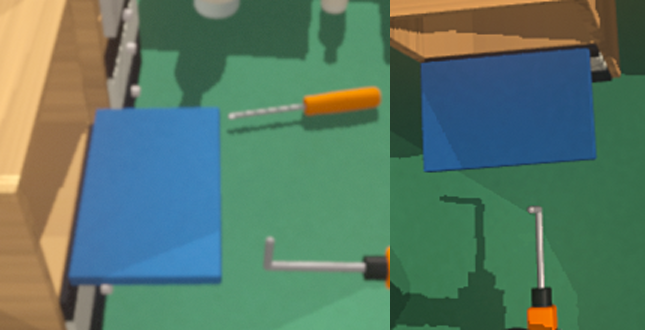

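The flap has not moved since the last view, so it appears to be at its stop, and the hook is free at side crop (268,250). Now I lay the pole down and check the flap geometry.

```bash
python3 -m inch '[{"offset":[0,0,2],"roll":0},{"offset":[0,0,2],"roll":0},{"offset":[0,0,1.2],"roll":0},{"offset":[0,0,0.7],"roll":0},{"offset":[0,0,0.4],"roll":0},{"offset":[0,0,0.2],"roll":0},{"offset":[0,0,0],"roll":0}]' 0
python3 - <<'E'
from h import *
np.set_printoptions(precision=1,suppress=True)
S=get_image('side');T=get_image('top')
f=lambda x,y:(S,x/1.5+180,y/1.5+180)
g=lambda x,y:(T,(x-390)/1.5+140,y/1.5+140)
for a,b in(((220,108),(595,159)),((220,278),(422,171)),((97,110),(588,47)),((72,278),(422,62))):print(tri([f(*a),g(*b)]))
E
```

```text
time: 14.82
tool_pos: [378.1, 119.0, 10.5]
eef_rot: [0.999, 0.045, 0.0, -0.0]
contact_force: [-0.2, -0.2, -2.5]
finger_gap: 28.9
finger_force: 59.4
[577.9  50.5 206.3]
[562.4 220.2 208.1]
[687.7  61.3 203.9]
[670.1 228.3 203.1]
```

```bash
python3 -m inch '[{"offset":[0,0,0.15],"roll":0},{"offset":[0,0,0.1],"roll":0},{"offset":[0,0,0],"roll":0}]' 0;python3 -m inch '[{"offset":[0,0,0.1],"roll":0},{"offset":[0,0,0],"roll":0}]' 0
```

```text
time: 15.3
tool_pos: [377.9, 118.9, 7.7]
eef_rot: [0.999, 0.045, -0.0, 0.0]
contact_force: [-0.4, -0.3, -2.5]
finger_gap: 28.8
finger_force: 59.4
time: 15.55
tool_pos: [378.0, 118.9, 7.0]
eef_rot: [0.999, 0.045, 0.0, 0.0]
contact_force: [-1.4, -0.6, 5.1]
finger_gap: 29.0
finger_force: 60.2
```

```bash
python3 -m inch '[{"offset":[0,0,0],"roll":0},{"offset":[0,0,0],"roll":0},{"offset":[0,0,0],"roll":0},{"offset":[0,0,0],"roll":0},{"offset":[0,0,0],"roll":0}]' 1;python3 -m inch '[{"offset":[0,0,-1],"roll":0},{"offset":[0,0,-3],"roll":0},{"offset":[0,0,-4],"roll":0},{"offset":[0,3,-4],"roll":0},{"offset":[0,4,-4],"roll":0},{"offset":[0,5,-2],"roll":0},{"offset":[0,5,0],"roll":0},{"offset":[0,3,0],"roll":0},{"offset":[0,0,0],"roll":0}]'
python3 - <<'E'
from h import *
S=get_image('side');T=get_image('top')
cv2.imwrite('pics/m8.png',cv2.resize(np.hstack([S['pixels'],T['pixels']]),(800,300),interpolation=cv2.INTER_AREA)[:,:,::-1])
E
```

```text
time: 16.18
tool_pos: [377.9, 119.0, 6.8]
eef_rot: [0.999, 0.045, -0.0, 0.0]
contact_force: [0.3, 0.3, 1.1]
finger_gap: 85.7
finger_force: 0.0
time: 17.3
tool_pos: [395.6, -82.1, 187.3]
eef_rot: [0.999, 0.043, 0.0, 0.0]
contact_force: [-0.1, -0.2, -0.1]
finger_gap: 85.5
finger_force: 0.0
```

View pics/m8.png

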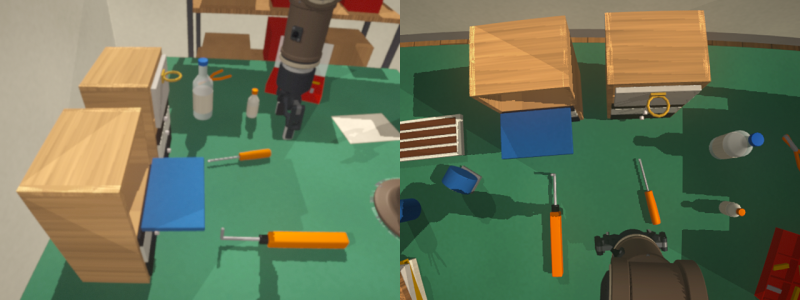

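The pole lies flat at (285,240) in the left half, the blue flap is level, the white hatch is shut, and the robot touches nothing.

```bash
python3 -c "from plant import close_job;print(close_job())"
```

```text
the job is handed in; nothing more can be done
None
```

The blue hatch was drawn fully open with the hook, the pole was laid flat on the desk and released, the white hatch stayed shut, and the job was handed in at about 17 s.

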